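# Park the counterweighted contact arm and push the tested cell out of the station

### The job

The test is over: unload the cell from the contact station. First push the counterweighted contact arm up past its balance point, so that it tips back and stays raised by itself; then push the cell along its channel until it stands against the rubber pad of the end stop. Only push, and gently: do not pinch the arm or the cell, do not lift or tip the cell, and leave everything else on the table where it is.

Things in the scene. Friction and masses are not known exactly. Their poses are not given: they have to be found in the camera images.
- station: Fixed contact station, aluminium plate 100 x 355 mm with a white guide channel. Origin on the table (z = 0) under the channel's centre line. y runs along the channel from the free end (-y) to the end stop (+y), x across it from the arm's handle to its hinge (turned 39 to 62 degrees right of straight ahead). Channel floor 17 mm, rails 35 mm above the table, 31 mm apart. Hinge uprights at x 83 to 117, y -120 to -50 mm, 147 mm high
- contact_arm (a joint): Contact arm's angle, rad. About 0: lowered, its plungers rest on the cell's terminals. Positive = raised. It balances at about 0.77 (44 degrees): below, it falls back on the cell; above, it tips back by itself to its buffer at 1.75 and stays. About 2 N at the handle lifts it. Lowered, its black drop plate hangs 5 mm before the cell's +y end and bars the way. Raised, it stays over 70 mm behind the channel line
- hinge_pin (a point): Point on the arm's hinge pin (axis along the station's y), 130 mm above the table, at station x = +100, y = -85 mm
- lift_bar (a point): Centre of the bar of the arm's bail handle: black sleeve 13 mm thick, 84 mm long along station y, on a steel loop 110 mm wide. Free space below it; behind it 50 mm to the arm's black contact bridge. With the arm lowered it lies 178 mm in front of the hinge (along -x) and 34 mm above it, 164 mm above the table; it swings about the hinge on a radius of 181 mm
- cell_center (a point): Centre of the body of the cell under test: blue prismatic cell 27 x 148 (along the channel, its y) x 91 mm high plus 9 mm terminals on top; about 0.84 kg, loose on its long edge in the channel, 2 mm play each side. It starts under the contacts, centre near station y = -85 mm; its -y end face is free to push
- tested_cell: The same cell as cell_center; origin at the centre of its underside
- stop_face (a point): Centre of the rubber pad's face on the end stop, 44 mm above the table, at station x = 0, y = +130 mm. Pushed home, the cell's +y end face meets it: cell centre 74 mm before it
- next_cell: Bystander: a second blue prismatic cell, 27 x 148 x 100 mm, standing on the table behind the hinge, to the right of the station. Origin centre of its underside. Leave alone
- meter: Bystander: hand multimeter 150 x 69 x 44 mm lying beside the station, on the left of the stop end. Origin centre of its underside. Leave alone
- bar_link: Bystander: flat copper busbar 25 x 130 x 8 mm lying to the right of the free end. Leave alone
- slide_caliper: Bystander: digital caliper, 220 x 73 x 17 mm, on the table. Leave alone
- clip: Bystander: red battery clip, 208 x 92 x 21 mm, on the table. Leave alone
- roll: Bystander: roll of tape, 75 mm across, 19 mm high, lying flat on the table in the corner between channel and hinge. Leave alone

How it is judged:
On the way:
1. the contact arm is parked: past its balance point, back on its buffer and at rest, with the cell still in its place under the contacts (value of joint contact_arm above 1.6 rad and velocity of joint contact_arm below 0.1 rad/s and y of cell_center in the frame of station below -0.07 m), for 0.3 s.
At the end, for the whole second after the job is handed in: The contact arm stays raised on its buffer by itself (joint above 1.6 rad) and the cell stands upright at rest on the channel floor with its end within 10 mm of the stop pad (value of joint contact_arm above 1.6 rad and y of cell_center in the frame of station above 0.046 m and horizontal distance between cell_center and stop_face below 0.085 m and angle between cell_center's own z axis and vertical below 0.06 rad and height (world z) of cell_center below 0.068 m and linear speed of tested_cell below 0.01 m/s); the robot touches nothing.
It fails at once if the cell is lifted (more than 8 mm) or tipped (height (world z) of cell_center above 0.0705 m or angle between cell_center's own z axis and vertical above 0.15 rad).
It fails at once if the cell is pinched or pressed with more than 35 N (contact force between the fingers and tested_cell above 35 N).
It fails at once if the fingers pinch or load the station or its arm with more than 35 N (contact force between the fingers and station above 35 N).
It fails at once if something else on the table is disturbed (moved more than 20 mm) (distance of any of next_cell, meter, bar_link, slide_caliper, clip, roll from where it was at the start of the episode above 0.02 m).
It also fails if it takes over 56 s, if anything falls off the work surface, if the arm or the gripper's body presses on something with over 40 N, if the wrist force passes 120 N, or if a joint passes its speed limit or range.

### The arm

A 7-joint arm with a two-finger parallel gripper is mounted at the origin on a cart in front of the work surface, level with it; the furniture and walls round the work are solid. World frame = base frame: x ahead of the robot, y to its left, z up, the work surface at z = 0. Lengths are in m, angles in rad, forces in N, time in s.
With the tool pointing down it reaches from about 0.4 to 0.85 m from the base axis. Payload 10.4 kg.
Tool frame: the origin (TCP) lies on the front face of the gripper's body, between the roots of the fingers; the fingertips stand 70 mm ahead of it and the grasp point (between the pads) lies 51 mm ahead of it; y points along the fingers, z is the direction in which the jaws open and shut, and the axes are right-handed (so a half turn about y gives the same grasp; the last joint's range is limited). The gripper opens to 87 mm and grips with 3 to 60 N. Pads are 19 mm wide; open, the fingers measure 117 mm over their backs; the gripper's body (75 mm by 190 mm) begins 51 mm behind the grasp point.
Start: joints at [1.094, 0.332, -0.065, 1.46, 0.022, 1.35, -0.088], TCP at [0.274, -0.562, 0.292] pointing down, gripper open.
Joint ranges: [-2.6, 2.6], [-0.5, 2.12], [-1.47, 1.34], [0.16, 2.42], [-1.27, 4.41], [0.06, 2.06], [-2.6, 2.6]. Speed limits (rad/s): [2.22, 2.22, 2.79, 2.79, 3.14, 3.14, 3.14].

### API

Orientations are given as a unit quaternion [x, y, z, w].
In Python, from bench import * gives the robot as it stands. The module is installed in compiled form; this text tells all that it offers.
- The arm moves only by the shell command python3 -m pendant 'ROWS' [FORCE]. ROWS is JSON, a list of rows, each an object with "dp": the shift along the world's x, y, z in mm, a list of three; "angular": the turn, a rotation vector about the world's x, y, z in degrees, a list of three; "jaw": the closure in counts, from 0 (fully open) to 255 (shut). A call has 1 to 12 rows; each row shifts and turns the commanded pose from where the row before left it; what a row does not reach is not made up. A row lasts 1/10 s, in which the tool goes at most 50 mm and 8.59 degrees, less where a joint would pass 70% of its speed; a pose out of reach is approached as far as the arm can. A call is refused whole if a number of a shift passes 50 or a number of a turn 8.59, either way. A call with a gripper value outside its range is refused whole. The fingers move at their own pace and stop on an object; FORCE is the grip in N (left out, the last holds). Time passes only in rows, so rows that do not move let the fingers close. It gives the time, the measured TCP pose, the force and the opening at its end, in the units of the state.
- read_state(): the state, without advancing time (a new reading comes with each control period).
- camera(name): name is "scene" or "top"; returns (picture, depth): 384x512x3 uint8, red, green, blue; 384x512 float32, m along the optical axis (not along the pixel's ray), 0 where there is no reading.
- get_calibration(name): a dict with "K" (3x3 intrinsics, pixels), "extrinsics" (4x4, takes a point from world to camera coordinates). Camera axes: x right, y up, looking along -z (the intrinsics and any distortion apply to the point x, -y, -z); pixel columns grow to the right and rows downward; lengths in m; the calibration is good to about 2 mm. A picture is of the moment at which its call begins. get_calibration takes no time and is no camera call.
- close_job(): hands the job in, once; it reports no verdict.
The state is a dict: "time": time; "joint_positions": joint angles; "joint_vel": joint speeds; "joint_torque": joint torques, N m; "ee_pos": TCP position; "eef_rot": TCP orientation; "ft_force": force on the tool from outside, world axes, zero at the start; "torque": the same for the moment, N m; "width": finger opening in m.
Only numpy, scipy, OpenCV 4.12 (cv2) and the standard library are available. Lean on these libraries where they do the work, as an engineer would, in place of code of your own. Each camera call takes 0.05 s, during which the arm holds its last target.

## Working session

There is one attempt and no reset: what is moved stays moved. The work goes in short steps, Python scripts to look and compute and a shell command to move; the robot and the scene stay as the last step left them, time stands still between calls to the robot, and variables do not carry over. Pictures are saved under pics/ and viewed, and the job is handed in when it is done.

```bash
mkdir -p pics; python3 - <<'E'
from bench import *
import cv2,numpy as np
s=read_state();print({k:np.round(v,3) for k,v in s.items()})
for n in("scene","top"):
    p,d=camera(n);cv2.imwrite(f"pics/{n}0.png",p[:,:,::-1]);np.save(f"pics/{n}0d.npy",d);np.save(f"pics/{n}0p.npy",p)
    c=get_calibration(n);print(n,c["K"].round(1).tolist(),c["extrinsics"].round(3).tolist(),list(c))
E
```

```text
{'time': np.float64(0.0), 'joint_positions': array([ 1.094,  0.333, -0.065,  1.461,  0.022,  1.35 , -0.089]), 'joint_vel': array([-0.002,  0.   , -0.   ,  0.   ,  0.   ,  0.   , -0.001]), 'joint_torque': array([ 0.0000e+00, -6.2327e+01,  2.5000e-02, -3.8989e+01, -6.1000e-02,
        4.0000e-02,  0.0000e+00]), 'ee_pos': array([ 0.274, -0.561,  0.291]), 'eef_rot': array([-0.159,  0.689, -0.688,  0.159]), 'ft_force': array([-0.281, -0.3  ,  0.003]), 'torque': array([-0.02 , -0.002, -0.056]), 'width': np.float64(0.087)}
scene [[436.4, 0.0, 250.9], [0.0, 436.4, 190.9], [0.0, 0.0, 1.0]] [[-0.587, -0.809, -0.019, 0.356], [0.45, -0.346, 0.823, -0.372], [-0.673, 0.475, 0.567, -0.805], [0.0, 0.0, 0.0, 1.0]] ['K', 'extrinsics']
top [[458.3, 0.0, 249.5], [0.0, 458.3, 190.5], [0.0, 0.0, 1.0]] [[0.022, -1.0, -0.016, 0.011], [0.984, 0.019, 0.175, -0.614], [-0.175, -0.02, 0.984, -1.39], [0.0, 0.0, 0.0, 1.0]] ['K', 'extrinsics']
```

View pics/scene0.png

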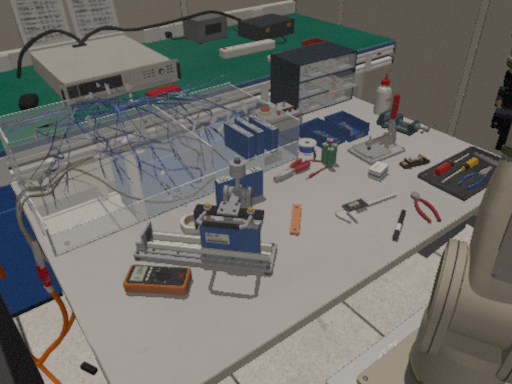

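View pics/top0.png

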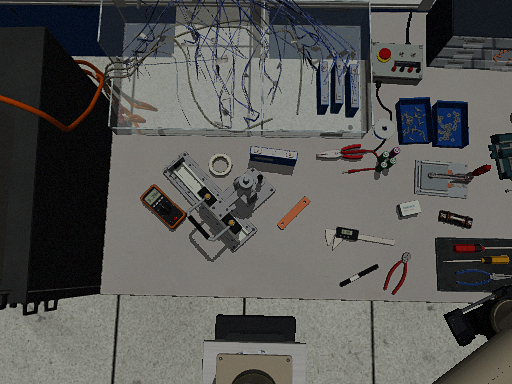

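```bash
cat > h.py <<'E'
import numpy as np,cv2
from bench import *
def cal(n):
    c=get_calibration(n);return np.array(c["K"]),np.array(c["extrinsics"])
def cloud(n,d):
    K,E=cal(n);v,u=np.mgrid[0:d.shape[0],0:d.shape[1]]
    x=(u-K[0,2])/K[0,0]*d;y=(v-K[1,2])/K[1,1]*d
    P=np.stack([x,-y,-d],-1);return (P-E[:3,3])@E[:3,:3]
def ray(n,u,v,z):
    K,E=cal(n);r=np.array([(u-K[0,2])/K[0,0],-(v-K[1,2])/K[1,1],-1])@E[:3,:3];c=-E[:3,:3].T@E[:3,3]
    return c+r*(z-c[2])/r[2]
def proj(n,P):
    K,E=cal(n);q=np.atleast_2d(P)@E[:3,:3].T+E[:3,3]
    return np.stack([K[0,0]*q[:,0]/-q[:,2]+K[0,2],K[1,1]*q[:,1]/q[:,2]+K[1,2]],-1)
E
python3 - <<'E'
from h import *
for n,(a,b,c,d) in dict(top=(130,300,140,260),scene=(115,315,140,310)).items():
    p=np.load(f"pics/{n}0p.npy");D=np.load(f"pics/{n}0d.npy")
    f=4 if n=="top" else 3
    im=cv2.resize(p[c:d,a:b,::-1],None,fx=f,fy=f,interpolation=cv2.INTER_CUBIC);cv2.imwrite(f"pics/{n}0z.png",im)
    Z=cloud(n,D)[...,2];print((D==0).mean())
    h=np.clip(Z/0.18*255,0,255).astype(np.uint8)
    cv2.imwrite(f"pics/{n}0h.png",cv2.resize(cv2.applyColorMap(h,cv2.COLORMAP_JET)[c:d,a:b],None,fx=f,fy=f,interpolation=cv2.INTER_NEAREST))
E
```

```text
0.003946940104166667
0.004277547200520833
```

View pics/top0z.png

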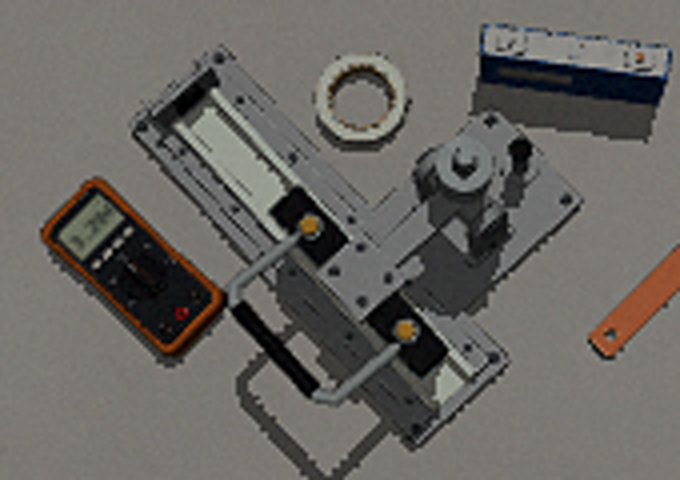

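View pics/top0h.png

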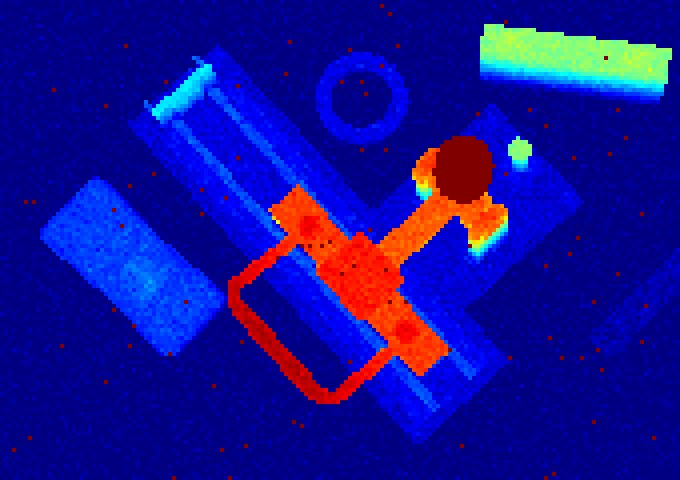

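View pics/scene0z.png

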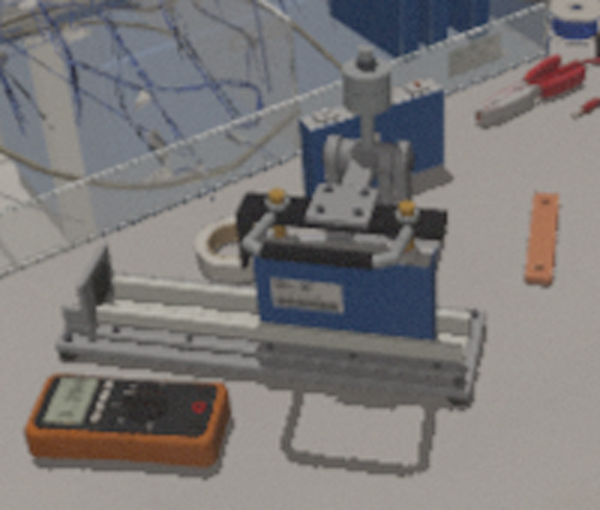

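```bash
python3 - <<'E'
from h import *
p=np.load("pics/top0p.npy");D=np.load("pics/top0d.npy");P=cloud("top",cv2.medianBlur(D,3))
def crop(x,y):return x/4+130,y/4+140
# plate corners by ray at z=.012
for c in[(132,125),(220,45),(418,445),(505,360)]:
    u,v=crop(*c);print("corner",ray("top",u,v,.012).round(4), P[int(v),int(u)].round(3))
v,u=np.mgrid[0:384,0:512];X=(u-130)*4;Y=(v-140)*4;Z=P[...,2]
def inpoly(pts):
    m=np.zeros(D.shape,np.uint8);cv2.fillPoly(m,[np.array([crop(*q) for q in pts]).round().astype(np.int32)],1);return m>0
rails=inpoly([(130,110),(220,60),(500,350),(420,430)])&(Z>.029)&(Z<.041)
q=P[rails];print("rails",len(q))
# direction via station angle search: PCA of the left/right rails
best=None
for a in np.radians(np.arange(30,65,.1)): # a: station y dir angle left of x = 90-θ
    n=np.array([np.sin(a),-np.cos(a)]);s=q[:,:2]@n
    h=np.histogram(s,bins=np.arange(s.min(),s.max()+.002,.002))[0];sc=(h**2).sum()
    if best is None or sc>best[0]:best=(sc,a)
a=best[1];print("angle y-axis deg left of ahead",np.degrees(a))
ey=np.array([np.cos(a),np.sin(a)]);ex=np.array([np.sin(a),-np.cos(a)])
s=q[:,:2]@ex
h,e=np.histogram(s,bins=np.arange(s.min(),s.max()+.003,.003));print([(round(b,3),int(k)) for k,b in zip(h,e)])
# bar
bar=inpoly([(215,300),(240,290),(345,395),(320,415)])&(Z>.15)
b=P[bar];r=cv2.minAreaRect((b[:,:2]*1000).astype(np.float32));print("bar",len(b),r,np.median(b[:,2]))
dark=bar&(p.max(-1)<60);b=P[dark];r=cv2.minAreaRect((b[:,:2]*1000).astype(np.float32));print("sleeve",len(b),b.mean(0),r, b[:,:2]@ex and 0 if 0 else (np.percentile(b[:,:2]@ex,[5,95]),np.percentile(b[:,:2]@ey,[2,98])))
st=inpoly([(140,110),(210,55),(225,70),(155,125)])&(Z>.045)
b=P[st];print("stop",len(b),b.mean(0),np.percentile(b[:,:2]@ey,[2,50,98]),np.percentile(b[:,:2]@ex,[2,50,98]),np.percentile(b[:,2],[2,50,98]))
cw=inpoly([(430,130),(495,130),(495,205),(430,205)])&(Z>.19)
b=P[cw];print("cw",b.mean(0),b[:,:2].mean(0)@ex,b[:,:2].mean(0)@ey)
g=(p[...,0]>150)&(p[...,2]<110)&(Z>.15);b=P[g];print("gold",b[:,:2]@ex,b[:,:2]@ey,b[:,2])
E
```

```text
corner [0.6798 0.3096 0.012 ] [0.68  0.309 0.013]
corner [0.7487 0.2405 0.012 ] [0.752 0.242 0.002]
corner [0.4246 0.0677 0.012 ] [0.426 0.07  0.002]
corner [0.4934 0.     0.012 ] [0.493 0.001 0.013]
rails 406
angle y-axis deg left of ahead 43.700000000000195
[(np.float64(0.265), 3), (np.float64(0.268), 22), (np.float64(0.271), 88), (np.float64(0.274), 77), (np.float64(0.277), 48), (np.float64(0.28), 6), (np.float64(0.283), 0), (np.float64(0.286), 1), (np.float64(0.289), 1), (np.float64(0.292), 0), (np.float64(0.295), 2), (np.float64(0.298), 2), (np.float64(0.301), 0), (np.float64(0.304), 2), (np.float64(0.307), 16), (np.float64(0.31), 39), (np.float64(0.313), 67), (np.float64(0.316), 29), (np.float64(0.319), 2), (np.float64(0.322), 1)]
bar 170 ((482.3780822753906, 161.16241455078125), (110.37934875488281, 17.83017349243164), 47.86136245727539) 0.16828541121545823
sleeve 134 [0.48447059 0.16487134 0.16855097] ((482.73388671875, 163.2864990234375), (90.90782165527344, 12.820959091186523), 43.81026077270508) (array([0.20977995, 0.22125439]), array([0.42413966, 0.50538157]))
stop 73 [0.69769242 0.26178884 0.05884373] [0.68079416 0.68501347 0.69053248] [0.26576461 0.29251788 0.31999041] [0.0466571  0.06138548 0.06499915]
cw [0.61023755 0.03230839 0.21546351] 0.39824448713393784 0.46350299634180353
gold [0.2980575] [0.41336205] [0.15791573]
```

```bash
python3 - <<'E'
from h import *
from scipy.spatial.transform import Rotation as R
s=read_state();r=R.from_quat(s["eef_rot"]).as_matrix();print(r.round(3));print(s["time"])
# check station pose by projecting model points
a=np.radians(43.6);ey=np.array([np.cos(a),np.sin(a),0]);ex=np.array([np.sin(a),-np.cos(a),0]);O=.2935*ex+.549*ey
S=lambda x,y,z:O+ex*x/1000+ey*y/1000+np.array([0,0,z/1000])
for n in("top","scene"):
    im=cv2.imread(f"pics/{n}0.png")
    f=3;(x0,x1,y0,y1)=(130,300,140,260) if n=="top" else (115,315,140,310)
    z=cv2.resize(im[y0:y1,x0:x1],None,fx=f,fy=f,interpolation=cv2.INTER_CUBIC)
    dr=lambda *L:cv2.polylines(z,[((proj(n,np.array(L))-[x0,y0]+.5)*f).astype(np.int32)],False,(0,255,0),1)
    dr(S(-78,-127,164),S(-78,-43,164)); dr(S(0,-177,17),S(0,130,17)); dr(S(-15.5,-177,35),S(-15.5,130,35))
    dr(S(-13.5,-159,108),S(13.5,-159,108),S(13.5,-11,108),S(-13.5,-11,108),S(-13.5,-159,108),S(-13.5,-159,35),S(-13.5,-11,35))
    dr(S(83,-120,147),S(117,-120,147),S(117,-50,147),S(83,-50,147),S(83,-120,147)); dr(S(-15,130,44),S(15,130,44))
    cv2.imwrite(f"pics/{n}0o.png",z)
E
```

```text
[[-0.899 -0.001  0.438]
 [-0.438  0.001 -0.899]
 [ 0.    -1.    -0.001]]
0.1
```

View pics/top0o.png

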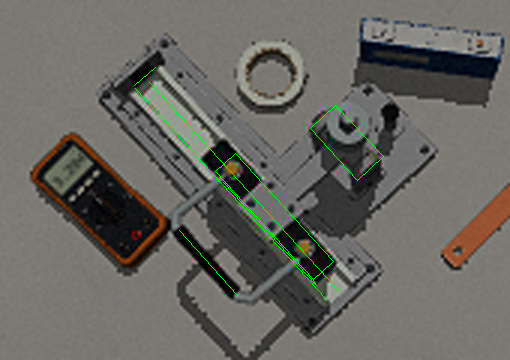

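View pics/scene0o.png

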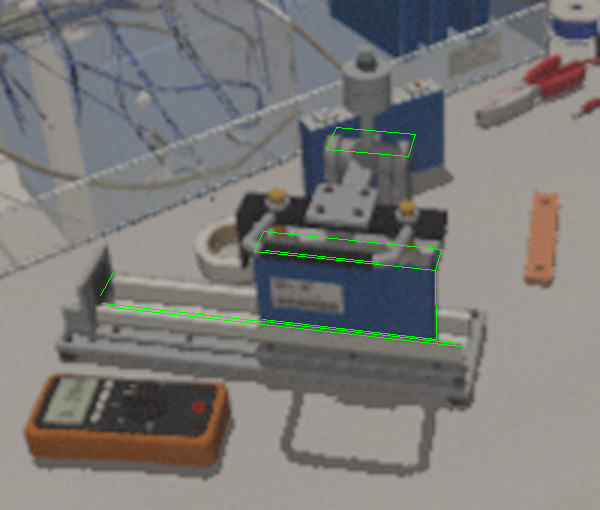

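```bash
python3 -m pendant '[{"dp":[25,40,5],"angular":[0,0,3.5],"jaw":255},{"dp":[25,40,5],"angular":[0,0,3.5],"jaw":255},{"dp":[25,40,5],"angular":[0,0,3.5],"jaw":255},{"dp":[20,45,5],"angular":[0,0,3.5],"jaw":255},{"dp":[20,45,5],"angular":[0,0,3.5],"jaw":255},{"dp":[20,45,5],"angular":[0,0,3.5],"jaw":255},{"dp":[10,45,5],"angular":[0,0,4],"jaw":255},{"dp":[0,45,5],"angular":[0,0,4],"jaw":255},{"dp":[0,45,0],"angular":[0,0,4],"jaw":255},{"dp":[0,45,0],"angular":[0,0,4],"jaw":255},{"dp":[0,45,0],"angular":[0,0,4],"jaw":255},{"dp":[0,45,0],"angular":[0,0,3],"jaw":255}]' 20; python3 -c "
from bench import *;s=read_state();print(s['joint_positions'].round(3) if hasattr(s['joint_positions'],'round') else s['joint_positions'])"
```

```text
time: 1.3
ee_pos: [0.4185, -0.0349, 0.3321]
eef_rot: [0.406, -0.579, 0.579, -0.406]
ft_force: [1.0, -0.2, -0.4]
width: 0.0028
[ 0.596 -0.133 -0.558  1.869 -0.071  1.386 -0.292]
```

```bash
python3 -m pendant '[{"dp":[-5,41,-2],"angular":[-2.57,-7.05,0],"jaw":255},{"dp":[-5,41,-2],"angular":[-2.57,-7.05,0],"jaw":255},{"dp":[-5,41,-2],"angular":[-2.57,-7.05,0],"jaw":255},{"dp":[-5,41,-2],"angular":[-2.57,-7.05,0],"jaw":255},{"dp":[-5,41,-2],"angular":[-2.57,-7.05,0],"jaw":255},{"dp":[-5,40,-2],"angular":[-2.57,-7.05,0],"jaw":255},{"dp":[0,0,0],"angular":[0,0,0],"jaw":255}]'; cat >> h.py <<'E'
def st():
    from scipy.spatial.transform import Rotation as R
    s=read_state();r=R.from_quat(s["eef_rot"]).as_matrix()
    a=np.radians(43.6);ey=np.array([np.cos(a),np.sin(a),0]);ex=np.array([np.sin(a),-np.cos(a),0]);O=.2935*ex+.549*ey
    B=np.stack([ex,ey,[0,0,1]]);p=np.array(s["ee_pos"])
    print("t",round(float(s["time"]),2),"tcp",p.round(4),"stn",(B@(p-O)).round(4),"tip stn",(B@(p+.07*r[:,1]-O)).round(4),"\n d",r[:,1].round(3),"jaw",r[:,2].round(3),"F",np.round(s["ft_force"],1),"q",np.round(s["joint_positions"],2))
E
python3 -c "
from h import *;st()"
```

```text
time: 2.0
ee_pos: [0.39, 0.1926, 0.3195]
eef_rot: [0.238, -0.333, 0.748, -0.522]
ft_force: [0.1, -0.7, 1.0]
width: 0.0006
t 2.0 tcp [0.39   0.1926 0.3195] stn [-0.1641 -0.1338  0.3195] tip stn [-0.1222 -0.1135  0.2671] 
 d [ 0.622 -0.234 -0.748] jaw [ 0.705 -0.25   0.664] F [ 0.1 -0.7  1. ] q [ 0.28 -0.48 -0.99  2.15  0.29  0.92 -1.21]
```

```bash
python3 -m pendant '[{"dp":[0,5,-30],"angular":[0,0,-4],"jaw":255},{"dp":[0,5,-30],"angular":[0,0,-4],"jaw":255},{"dp":[0,5,-30],"angular":[0,0,-4],"jaw":255},{"dp":[0,0,0],"angular":[0,0,0],"jaw":255}]'; python3 -c "
from h import *;st()"
```

```text
time: 2.4
ee_pos: [0.3904, 0.1982, 0.238]
eef_rot: [0.205, -0.358, 0.797, -0.442]
ft_force: [0.4, -0.9, 1.0]
width: 0.0002
t 2.4 tcp [0.3904 0.1982 0.238 ] stn [-0.1678 -0.1296  0.238 ] tip stn [-0.123  -0.1184  0.1854] 
 d [ 0.558 -0.353 -0.751] jaw [ 0.643 -0.388  0.66 ] F [ 0.4 -0.9  1. ] q [ 0.69 -0.48 -1.44  2.16  0.29  0.88 -1.49]
```

```bash
python3 -m pendant '[{"dp":[0,0,0],"angular":[1.57,2.5,0],"jaw":255},{"dp":[0,0,0],"angular":[2.5,4.3,0],"jaw":255},{"dp":[0,0,0],"angular":[0,0,0],"jaw":255}]'; python3 -c "
from h import *;st()"
```

```text
time: 2.7
ee_pos: [0.3915, 0.199, 0.2414]
eef_rot: [0.234, -0.413, 0.768, -0.429]
ft_force: [0.4, -0.8, -0.3]
width: 0.0005
t 2.7 tcp [0.3915 0.199  0.2414] stn [-0.1676 -0.1283  0.2414] tip stn [-0.1304 -0.1187  0.1829] 
 d [ 0.466 -0.29  -0.836] jaw [ 0.715 -0.433  0.549] F [ 0.4 -0.8 -0.3] q [ 0.65 -0.36 -1.36  2.12  0.25  0.94 -1.41]
```

```bash
python3 -m pendant '[{"dp":[9,9,-20],"angular":[0,0,0],"jaw":255},{"dp":[9,9,-20],"angular":[0,0,0],"jaw":255},{"dp":[9,8,-20],"angular":[0,0,0],"jaw":255},{"dp":[0,0,0],"angular":[0,0,0],"jaw":255}]'; python3 -c "
from h import *;st()"
```

```text
time: 3.1
ee_pos: [0.4004, 0.2083, 0.2029]
eef_rot: [0.248, -0.415, 0.767, -0.422]
ft_force: [-1.4, -1.0, -0.3]
width: 0.0006
t 3.1 tcp [0.4004 0.2083 0.2029] stn [-0.1682 -0.1154  0.2029] tip stn [-0.1317 -0.1075  0.1436] 
 d [ 0.441 -0.299 -0.846] jaw [ 0.73  -0.428  0.532] F [-1.4 -1.  -0.3] q [ 0.51  0.12 -1.45  2.12  0.77  1.12 -1.86]
```

```bash
python3 -m pendant '[{"dp":[5,4,-10],"angular":[0,0,0],"jaw":255},{"dp":[5,4,-10],"angular":[0,0,0],"jaw":255},{"dp":[0,0,0],"angular":[0,0,0],"jaw":255}]'; python3 -c "
from h import *;st()
p,d=camera('scene');cv2.imwrite('pics/s1.png',p[:,:,::-1])"
```

```text
time: 3.4
ee_pos: [0.4106, 0.2163, 0.1865]
eef_rot: [0.245, -0.412, 0.769, -0.423]
ft_force: [0.3, 1.1, 0.2]
width: 0.0
t 3.4 tcp [0.4106 0.2163 0.1865] stn [-0.167  -0.1025  0.1865] tip stn [-0.1299 -0.0943  0.1277] 
 d [ 0.449 -0.303 -0.841] jaw [ 0.725 -0.426  0.541] F [0.3 1.1 0.2] q [ 0.37  0.24 -1.36  2.11  0.89  1.18 -1.97]
```

View pics/s1.png

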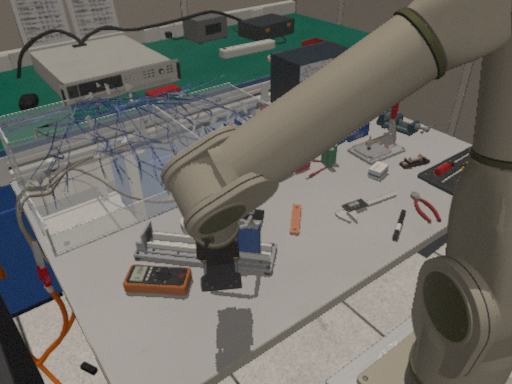

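```bash
python3 -m pendant '[{"dp":[10,-6,-1],"angular":[0,0,0],"jaw":255},{"dp":[10,-7,-1],"angular":[0,0,0],"jaw":255},{"dp":[9,-6,-2],"angular":[0,0,0],"jaw":255},{"dp":[0,0,0],"angular":[0,0,0],"jaw":255}]'; python3 -c "
from h import *;st()
p,d=camera('top');cv2.imwrite('pics/t1.png',cv2.resize(p[140:280,110:310,::-1],None,fx=3,fy=3));p,d=camera('scene');cv2.imwrite('pics/s2.png',cv2.resize(p[150:320,100:320,::-1],None,fx=3,fy=3))"
```

```text
time: 3.85
ee_pos: [0.4413, 0.1952, 0.1824]
eef_rot: [0.244, -0.413, 0.77, -0.421]
ft_force: [0.4, -0.7, -0.2]
width: 0.0006
t 3.85 tcp [0.4413 0.1952 0.1824] stn [-0.1305 -0.0948  0.1824] tip stn [-0.0934 -0.0869  0.1235] 
 d [ 0.447 -0.305 -0.841] jaw [ 0.723 -0.43   0.541] F [ 0.4 -0.7 -0.2] q [ 0.41  0.27 -1.32  2.1   0.94  1.15 -1.93]
```

View pics/s2.png

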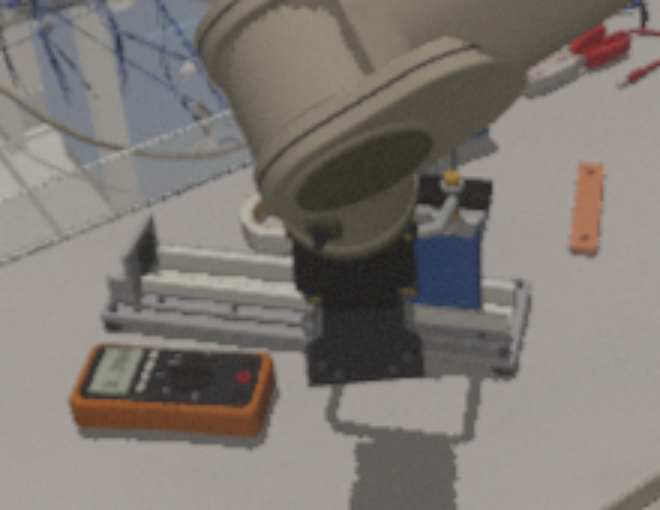

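View pics/t1.png

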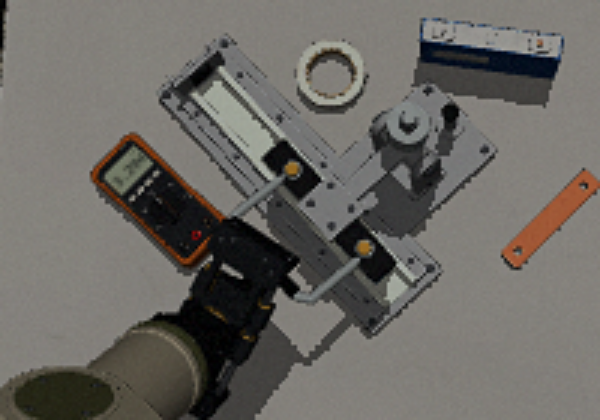

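```bash
python3 -m pendant '[{"dp":[2,-2,6],"angular":[0,0,0],"jaw":255},{"dp":[2,-2,6],"angular":[0,0,0],"jaw":255},{"dp":[1,-1,6],"angular":[0,0,0],"jaw":255},{"dp":[1,-1,7],"angular":[0,0,0],"jaw":255},{"dp":[2,-2,8],"angular":[0,0,0],"jaw":255},{"dp":[2,-2,8],"angular":[0,0,0],"jaw":255}]'; python3 -c "
from h import *;st()"
```

```text
time: 4.55
ee_pos: [0.449, 0.1884, 0.2235]
eef_rot: [0.245, -0.413, 0.768, -0.423]
ft_force: [-7.5, 4.8, 0.7]
width: 0.0004
t 4.55 tcp [0.449  0.1884 0.2235] stn [-0.1203 -0.094   0.2235] tip stn [-0.0834 -0.0858  0.1646] 
 d [ 0.447 -0.301 -0.842] jaw [ 0.726 -0.427  0.538] F [-7.5  4.8  0.7] q [ 0.54  0.15 -1.38  2.05  0.81  1.12 -1.77]
```

```bash
python3 -c "
from h import *
p,d=camera('top');cv2.imwrite('pics/t2.png',cv2.resize(p[140:280,110:310,::-1],None,fx=3,fy=3));p,d=camera('scene');cv2.imwrite('pics/s3.png',cv2.resize(p[150:320,100:320,::-1],None,fx=3,fy=3));st()"
```

```text
t 4.65 tcp [0.4497 0.1883 0.2245] stn [-0.1197 -0.0935  0.2245] tip stn [-0.0828 -0.0853  0.1656] 
 d [ 0.449 -0.301 -0.841] jaw [ 0.725 -0.428  0.54 ] F [-3.9  4.7 -0.7] q [ 0.54  0.15 -1.38  2.05  0.81  1.12 -1.77]
```

View pics/s3.png

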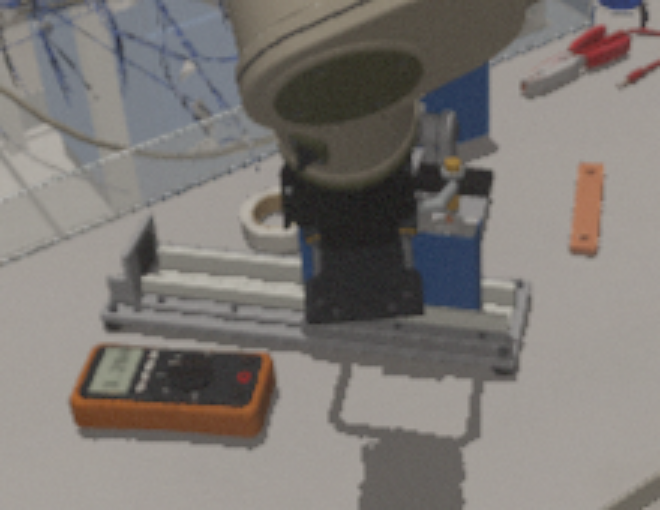

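View pics/t2.png

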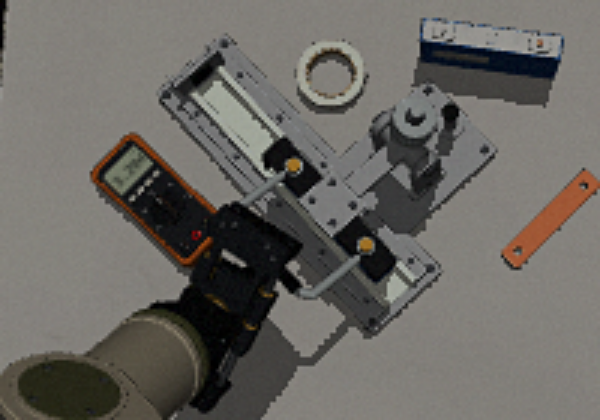

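```bash
python3 -m pendant '[{"dp":[-10,11,0],"angular":[0,0,0],"jaw":255},{"dp":[-11,11,-10],"angular":[0,0,0],"jaw":255},{"dp":[0,0,-20],"angular":[0,0,0],"jaw":255},{"dp":[0,0,-20],"angular":[-1.8,-2.6,0],"jaw":255},{"dp":[0,0,-15],"angular":[-3.5,-5.2,0],"jaw":255},{"dp":[0,0,0],"angular":[-3.5,-5.2,0],"jaw":255},{"dp":[0,0,0],"angular":[0,0,0],"jaw":255}]'; python3 -c "
from h import *;st()"
```

```text
time: 5.35
ee_pos: [0.4273, 0.2106, 0.1573]
eef_rot: [0.189, -0.301, 0.82, -0.448]
ft_force: [-0.8, -0.0, -0.2]
width: 0.0005
t 5.35 tcp [0.4273 0.2106 0.1573] stn [-0.1513 -0.0943  0.1573] tip stn [-0.1002 -0.083   0.1108] 
 d [ 0.621 -0.418 -0.663] jaw [ 0.58  -0.324  0.747] F [-0.8 -0.  -0.2] q [ 0.03  0.39 -1.14  2.17  1.24  1.37 -2.31]
```

```bash
python3 -m pendant '[{"dp":[0,0,-2],"angular":[-3.5,-5.2,0],"jaw":255},{"dp":[0,0,-2],"angular":[-3.5,-5.2,0],"jaw":255},{"dp":[0,0,0],"angular":[0,0,0],"jaw":255}]'; python3 -c "
from h import *;st()"
```

```text
time: 5.65
ee_pos: [0.4283, 0.2094, 0.1533]
eef_rot: [0.141, -0.21, 0.851, -0.459]
ft_force: [0.3, 0.7, 0.3]
width: 0.0005
t 5.65 tcp [0.4283 0.2094 0.1533] stn [-0.1498 -0.0944  0.1533] tip stn [-0.0901 -0.0814  0.1192] 
 d [ 0.723 -0.49  -0.487] jaw [ 0.434 -0.228  0.872] F [0.3 0.7 0.3] q [-0.17  0.5  -1.02  2.19  1.41  1.58 -2.49]
```

```bash
python3 -m pendant '[{"dp":[6,-7,0],"angular":[0,0,0],"jaw":255},{"dp":[6,-6,3],"angular":[0,0,0],"jaw":255},{"dp":[0,0,7],"angular":[0,0,0],"jaw":255},{"dp":[0,0,6],"angular":[0,0,0],"jaw":255},{"dp":[1,-1,6],"angular":[0,0,0],"jaw":255},{"dp":[1,-1,7],"angular":[0,0,0],"jaw":255},{"dp":[1,-1,8],"angular":[0,0,0],"jaw":255}]'; python3 -c "
from h import *;st()
p,d=camera('scene');cv2.imwrite('pics/s4.png',cv2.resize(p[150:320,100:320,::-1],None,fx=3,fy=3));st()"
```

```text
time: 6.35
ee_pos: [0.4439, 0.1932, 0.1918]
eef_rot: [0.14, -0.21, 0.852, -0.46]
ft_force: [-0.4, 0.3, -2.1]
width: 0.0006
t 6.35 tcp [0.4439 0.1932 0.1918] stn [-0.1273 -0.0944  0.1918] tip stn [-0.0675 -0.0813  0.1578] 
 d [ 0.724 -0.489 -0.486] jaw [ 0.431 -0.229  0.873] F [-0.4  0.3 -2.1] q [-0.07  0.38 -1.06  2.19  1.37  1.51 -2.38]
t 6.4 tcp [0.4442 0.1934 0.193 ] stn [-0.1272 -0.0939  0.193 ] tip stn [-0.0674 -0.0808  0.1591] 
 d [ 0.725 -0.489 -0.485] jaw [ 0.429 -0.229  0.874] F [-0.6  0.2 -0.9] q [-0.07  0.38 -1.06  2.19  1.37  1.51 -2.38]
```

View pics/s4.png

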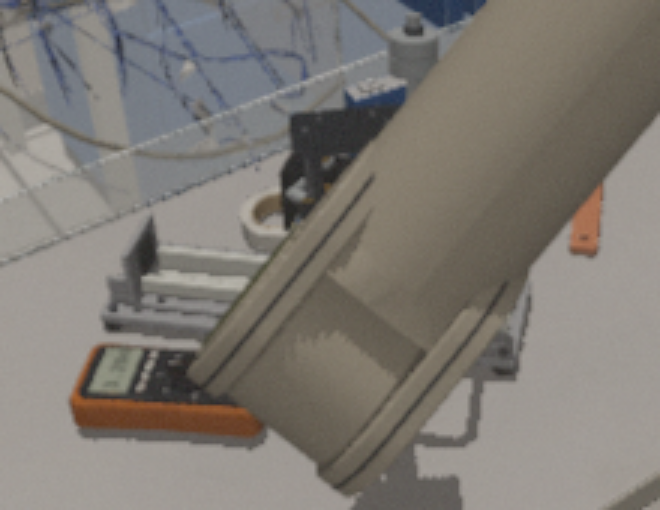

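```bash
python3 -m pendant '[{"dp":[2,-2,8],"angular":[0,0,0],"jaw":255},{"dp":[3,-3,11],"angular":[0,0,0],"jaw":255},{"dp":[4,-4,11],"angular":[0,0,0],"jaw":255},{"dp":[4,-5,11],"angular":[0,0,0],"jaw":255},{"dp":[5,-5,10],"angular":[0,0,0],"jaw":255}]'; python3 -c "
from h import *;st()"
```

```text
time: 6.9
ee_pos: [0.462, 0.1744, 0.2433]
eef_rot: [0.139, -0.209, 0.852, -0.46]
ft_force: [-0.7, 0.2, -0.9]
width: 0.0005
t 6.9 tcp [0.462  0.1744 0.2433] stn [-0.1012 -0.0941  0.2433] tip stn [-0.0414 -0.081   0.2094] 
 d [ 0.725 -0.489 -0.485] jaw [ 0.43  -0.228  0.874] F [-0.7  0.2 -0.9] q [ 0.06  0.22 -1.1   2.17  1.31  1.41 -2.22]
```

```bash
python3 -m pendant '[{"dp":[5,-6,10],"angular":[0,0,0],"jaw":255},{"dp":[6,-6,9],"angular":[0,0,0],"jaw":255},{"dp":[6,-7,9],"angular":[0,0,0],"jaw":255},{"dp":[7,-7,8],"angular":[0,0,0],"jaw":255},{"dp":[5,-5,6],"angular":[0,0,0],"jaw":255},{"dp":[6,-6,5],"angular":[0,0,0],"jaw":255},{"dp":[6,-6,5],"angular":[0,0,0],"jaw":255},{"dp":[6,-6,4],"angular":[0,0,0],"jaw":255}]'; python3 -c "
from h import *;st()
p,d=camera('scene');cv2.imwrite('pics/s5.png',cv2.resize(p[100:320,100:320,::-1],None,fx=2.6,fy=2.6));p,d=camera('top');cv2.imwrite('pics/t5.png',cv2.resize(p[140:280,110:310,::-1],None,fx=3,fy=3));st()"
```

```text
time: 7.7
ee_pos: [0.5094, 0.1247, 0.2987]
eef_rot: [0.139, -0.21, 0.852, -0.46]
ft_force: [-0.5, 0.1, 0.4]
width: 0.0007
t 7.7 tcp [0.5094 0.1247 0.2987] stn [-0.0325 -0.0941  0.2987] tip stn [ 0.0273 -0.081   0.2648] 
 d [ 0.725 -0.49  -0.485] jaw [ 0.43  -0.229  0.873] F [-0.5  0.1  0.4] q [ 0.23  0.05 -1.05  2.13  1.25  1.2  -2.  ]
t 7.8 tcp [0.5096 0.1241 0.2989] stn [-0.0319 -0.0944  0.2989] tip stn [ 0.0279 -0.0814  0.265 ] 
 d [ 0.724 -0.491 -0.485] jaw [ 0.429 -0.23   0.874] F [ 0.4  0.9 -1.1] q [ 0.23  0.05 -1.05  2.13  1.25  1.2  -2.  ]
```

View pics/s5.png

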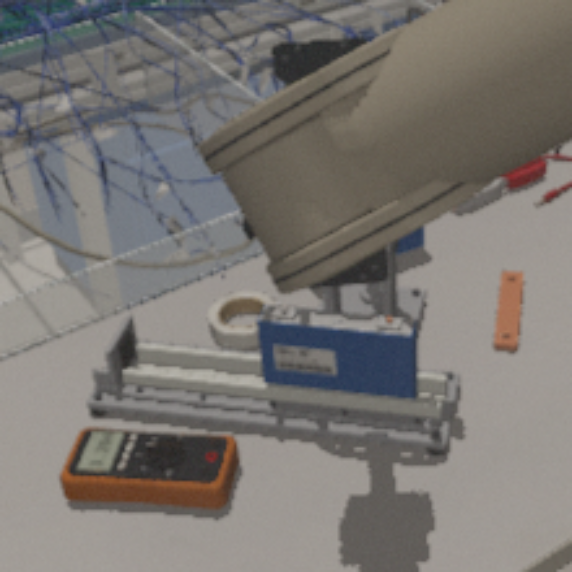

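View pics/t5.png

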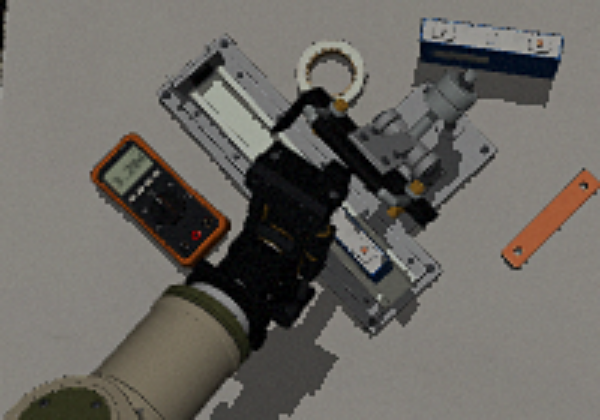

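```bash
python3 -m pendant '[{"dp":[6,-6,4],"angular":[0,0,0],"jaw":255},{"dp":[0,0,0],"angular":[0,0,0],"jaw":255},{"dp":[0,0,0],"angular":[0,0,0],"jaw":255},{"dp":[0,0,0],"angular":[0,0,0],"jaw":255},{"dp":[0,0,0],"angular":[0,0,0],"jaw":255},{"dp":[0,0,0],"angular":[0,0,0],"jaw":255}]'; python3 -c "
from h import *
p,d=camera('top');cv2.imwrite('pics/t6.png',cv2.resize(p[140:280,110:310,::-1],None,fx=3,fy=3));st()"
```

```text
time: 8.4
ee_pos: [0.5149, 0.1193, 0.3022]
eef_rot: [0.139, -0.21, 0.852, -0.46]
ft_force: [-0.0, -0.4, 0.2]
width: 0.0002
t 8.45 tcp [0.5149 0.1193 0.3023] stn [-0.0248 -0.0938  0.3023] tip stn [ 0.035  -0.0807  0.2683] 
 d [ 0.725 -0.49  -0.485] jaw [ 0.43  -0.229  0.873] F [ 0.5  0.5 -0.2] q [ 0.24  0.04 -1.04  2.13  1.25  1.18 -1.98]
```

View pics/t6.png

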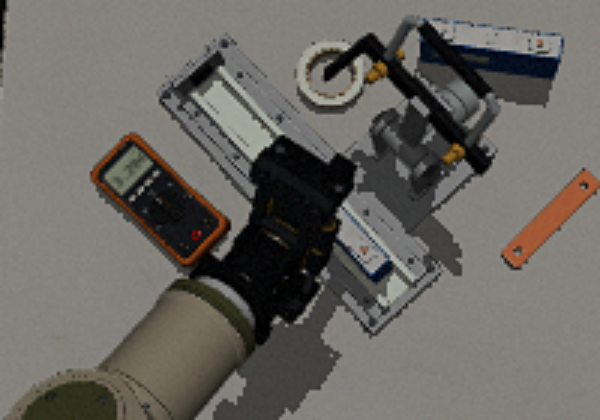

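```bash
python3 -m pendant '[{"dp":[-10,0,5],"angular":[0,0,0],"jaw":255},{"dp":[-10,-10,0],"angular":[4.25,6.3,0],"jaw":255},{"dp":[-10,-10,0],"angular":[4.25,6.3,0],"jaw":255},{"dp":[-5,-15,0],"angular":[4.25,6.3,0],"jaw":255},{"dp":[-5,-15,0],"angular":[4.25,6.3,0],"jaw":255},{"dp":[-5,-15,0],"angular":[4.25,6.3,0],"jaw":255},{"dp":[-5,-15,0],"angular":[4.25,6.3,0],"jaw":255},{"dp":[-5,-10,0],"angular":[4.25,6.3,0],"jaw":255},{"dp":[-5,0,0],"angular":[4.25,6.3,0],"jaw":255},{"dp":[0,0,0],"angular":[0,0,0],"jaw":255}]'; python3 -c "
from h import *
st()"
```

```text
time: 9.45
ee_pos: [0.4564, 0.0276, 0.3065]
eef_rot: [0.346, -0.613, 0.62, -0.347]
ft_force: [0.6, 0.6, -0.9]
width: 0.0002
t 9.45 tcp [0.4564 0.0276 0.3065] stn [ 0.0012 -0.1995  0.3065] tip stn [ 0.0019 -0.1996  0.2365] 
 d [ 0.006 -0.008 -1.   ] jaw [ 0.855 -0.519  0.009] F [ 0.6  0.6 -0.9] q [ 0.35 -0.03 -0.5   1.84 -0.    1.32 -0.7 ]
```

```bash
python3 -m pendant '[{"dp":[-2,-2,-5],"angular":[0,0,8.3],"jaw":255},{"dp":[-2,-2,-10],"angular":[0,0,8.3],"jaw":255},{"dp":[-2,-2,-10],"angular":[0,0,8.3],"jaw":255},{"dp":[-1,-1,-10],"angular":[0,0,8.3],"jaw":255},{"dp":[0,0,-10],"angular":[0,0,8.3],"jaw":255},{"dp":[0,0,-10],"angular":[0,0,8.3],"jaw":255},{"dp":[0,0,0],"angular":[0,0,8.3],"jaw":255},{"dp":[0,0,0],"angular":[0,0,8.3],"jaw":255},{"dp":[0,0,0],"angular":[0,0,8.3],"jaw":255},{"dp":[0,0,0],"angular":[0,0,0],"jaw":255}]'; python3 -c "
from h import *
st()
for n in('top','scene'):
    p,d=camera(n);np.save(f'pics/{n}7d.npy',d);np.save(f'pics/{n}7p.npy',p)
    c=p[140:280,110:310] if n=='top' else p[120:300,100:320]
    cv2.imwrite(f'pics/{n}7.png',cv2.resize(c[:,:,::-1],None,fx=3,fy=3))"
```

```text
time: 10.45
ee_pos: [0.4484, 0.0231, 0.2519]
eef_rot: [-0.647, 0.273, -0.281, 0.654]
ft_force: [0.1, 0.5, -0.4]
width: 0.0004
t 10.45 tcp [0.4484 0.0231 0.2519] stn [-0.001  -0.2083  0.2519] tip stn [-0.0005 -0.2074  0.1819] 
 d [ 0.015  0.004 -1.   ] jaw [0.721 0.693 0.013] F [ 0.1  0.5 -0.4] q [ 0.34 -0.01 -0.48  1.94 -0.01  1.2   0.63]
```

View pics/top7.png

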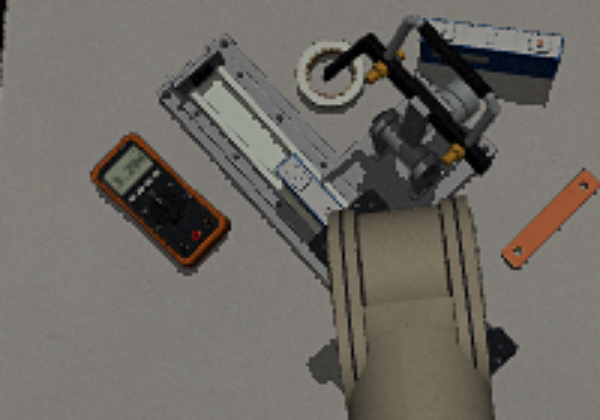

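View pics/scene7.png

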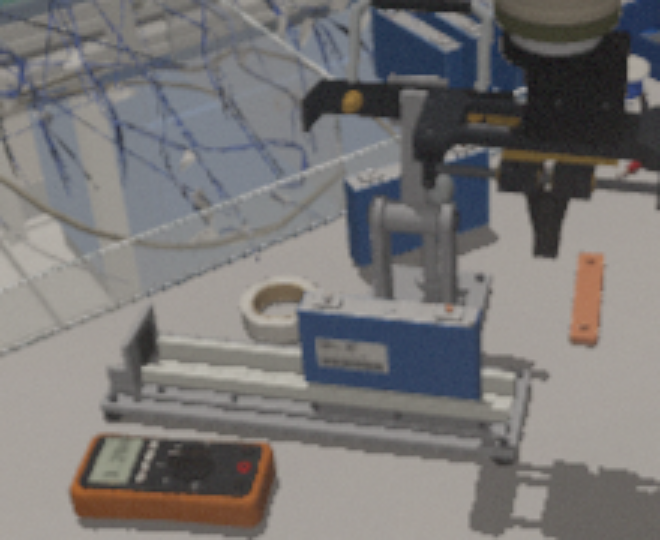

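```bash
python3 - <<'E'
from h import *
a=np.radians(43.6);ey=np.array([np.cos(a),np.sin(a),0]);ex=np.array([np.sin(a),-np.cos(a),0]);O=.2935*ex+.549*ey
B=np.stack([ex,ey,[0,0,1]])
for n in("top","scene"):
    D=cv2.medianBlur(np.load(f"pics/{n}7d.npy"),3);P=(cloud(n,D)-O)@B.T
    x,y,z=P[...,0],P[...,1],P[...,2]
    m=(abs(x)<.025)&(z>.095)&(z<.113)&(y<.02)&(y>-.19)
    print(n,m.sum(),"cell x",np.percentile(x[m],[2,50,98]).round(4),"y",np.percentile(y[m],[1,99]).round(4),"z",np.median(z[m]).round(4))
    m=(x>.12)&(x<.25)&(abs(y+.085)<.035)&(z>.27)&(z<.33);print("bar",m.sum(),P[m].mean(0).round(4),np.percentile(z[m],95) if m.any() else 0)
    m=(x>.04)&(z>.15)&(z<.35)&(abs(y+.085)<.09)&(x<.3);print("arm min x",np.percentile(x[m],[0.5,5]).round(3))
E
```

```text
top 203 cell x [-0.014  -0.0008  0.0119] y [-0.0863 -0.0105] z 0.1089
bar 129 [ 0.1636 -0.085   0.3034] 0.30602438429396484
arm min x [0.079 0.103]
scene 627 cell x [-0.0139 -0.0104  0.0106] y [-0.154 -0.009] z 0.1087
bar 145 [ 0.1621 -0.0858  0.3017] 0.3055817710307387
arm min x [0.077 0.101]
```

```bash
python3 -m pendant '[{"dp":[0,0,-20],"angular":[0,0,0],"jaw":255},{"dp":[0,0,-30],"angular":[0,0,0],"jaw":255},{"dp":[0,0,-30],"angular":[0,0,0],"jaw":255},{"dp":[0,0,-25],"angular":[0,0,0],"jaw":255},{"dp":[0,0,-15],"angular":[0,0,0],"jaw":255},{"dp":[1,-1,-3],"angular":[0,0,0],"jaw":255},{"dp":[0,0,0],"angular":[0,0,0],"jaw":255}]'; python3 -c "
from h import *
st()"
```

```text
time: 11.25
ee_pos: [0.4497, 0.0215, 0.129]
eef_rot: [-0.646, 0.276, -0.282, 0.653]
ft_force: [0.6, 0.8, 0.3]
width: 0.0002
t 11.25 tcp [0.4497 0.0215 0.129 ] stn [ 0.001  -0.2085  0.129 ] tip stn [ 0.0013 -0.2076  0.0591] 
 d [ 0.012  0.006 -1.   ] jaw [0.725 0.689 0.013] F [0.6 0.8 0.3] q [ 0.32  0.15 -0.49  2.07  0.08  0.93  0.55]
```

```bash
python3 -m pendant '[{"dp":[6,5.7,0],"angular":[0,0,0],"jaw":255},{"dp":[6,5.7,0],"angular":[0,0,0],"jaw":255},{"dp":[6,5.7,0],"angular":[0,0,0],"jaw":255},{"dp":[3,2.9,0],"angular":[0,0,0],"jaw":255},{"dp":[3,2.9,0],"angular":[0,0,0],"jaw":255},{"dp":[3,2.9,0],"angular":[0,0,0],"jaw":255},{"dp":[3,2.9,0],"angular":[0,0,0],"jaw":255},{"dp":[3,2.9,0],"angular":[0,0,0],"jaw":255}]'; python3 -c "
from h import *
st()"
```

```text
time: 12.05
ee_pos: [0.4822, 0.0523, 0.1288]
eef_rot: [-0.647, 0.276, -0.281, 0.653]
ft_force: [-4.8, -4.5, 4.0]
width: 0.0006
t 12.05 tcp [0.4822 0.0523 0.1288] stn [ 0.0011 -0.1637  0.1288] tip stn [ 0.0014 -0.1629  0.0588] 
 d [ 0.011  0.005 -1.   ] jaw [0.724 0.689 0.011] F [-4.8 -4.5  4. ] q [ 0.26  0.23 -0.5   1.99  0.13  0.95  0.46]
```

```bash
python3 -m pendant '[{"dp":[-8,-7.6,0],"angular":[0,0,0],"jaw":255},{"dp":[-14,-13.4,0],"angular":[0,0,0],"jaw":255},{"dp":[-7,-6.7,0],"angular":[5.8,-6.1,0],"jaw":255},{"dp":[0,0,-5],"angular":[5.8,-6.1,0],"jaw":255},{"dp":[0,0,-6],"angular":[0,0,0],"jaw":255},{"dp":[0,0,0],"angular":[0,0,0],"jaw":255}]'; python3 -c "
from h import *
st()
p,d=camera('scene');c=p[120:300,100:320]
cv2.imwrite('pics/s8.png',cv2.resize(c[:,:,::-1],None,fx=3,fy=3))
a=np.radians(43.6);ey=np.array([np.cos(a),np.sin(a),0]);ex=np.array([np.sin(a),-np.cos(a),0]);O=.2935*ex+.549*ey
B=np.stack([ex,ey,[0,0,1]]);P=(cloud('scene',cv2.medianBlur(d,3))-O)@B.T;x,y,z=P[...,0],P[...,1],P[...,2]
m=(abs(x)<.025)&(z>.095)&(z<.113)&(y<.09)&(y>-.19);print('cell y',np.percentile(y[m],[1,99]).round(4))
"
```

```text
time: 12.65
ee_pos: [0.4526, 0.0246, 0.1174]
eef_rot: [-0.547, 0.234, -0.318, 0.738]
ft_force: [0.8, 0.4, -0.4]
width: 0.0006
t 12.65 tcp [0.4526 0.0246 0.1174] stn [ 0.0008 -0.2043  0.1174] tip stn [ 0.001  -0.1838  0.0505] 
 d [ 0.214  0.2   -0.956] jaw [0.693 0.658 0.293] F [ 0.8  0.4 -0.4] q [ 0.46  0.07 -0.5   2.21 -0.26  0.66  0.91]
cell y [-0.1748 -0.0018]
```

View pics/s8.png

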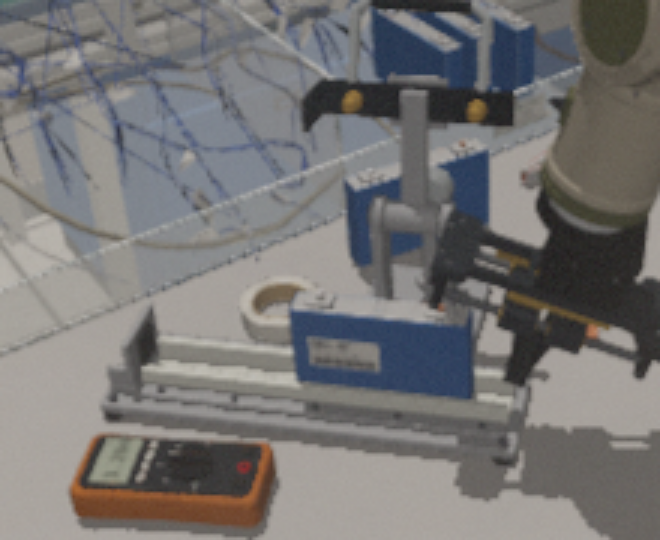

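```bash
python3 -m pendant '[{"dp":[5,4.8,0],"angular":[0,0,0],"jaw":255},{"dp":[5,4.8,0],"angular":[0,0,0],"jaw":255},{"dp":[3,2.9,0],"angular":[0,0,0],"jaw":255},{"dp":[3,2.9,0],"angular":[0,0,0],"jaw":255},{"dp":[3,2.9,0],"angular":[0,0,0],"jaw":255},{"dp":[3,2.9,0],"angular":[0,0,0],"jaw":255},{"dp":[3,2.9,0],"angular":[0,0,0],"jaw":255}]'; python3 -c "
from h import *
st()"
```

```text
time: 13.4
ee_pos: [0.4782, 0.0493, 0.1178]
eef_rot: [-0.546, 0.233, -0.318, 0.739]
ft_force: [-4.4, -3.7, 3.4]
width: 0.0007
t 13.4 tcp [0.4782 0.0493 0.1178] stn [ 0.0006 -0.1687  0.1178] tip stn [ 0.0008 -0.1481  0.0509] 
 d [ 0.216  0.201 -0.955] jaw [0.692 0.659 0.295] F [-4.4 -3.7  3.4] q [ 0.4   0.13 -0.51  2.16 -0.2   0.64  0.81]
```

```bash
python3 -c "
from h import *
p,d=camera('scene');c=p[170:290,160:320]
cv2.imwrite('pics/s9.png',cv2.resize(c[:,:,::-1],None,fx=5,fy=5,interpolation=cv2.INTER_CUBIC));st()"
```

```text
t 13.45 tcp [0.4786 0.0498 0.1179] stn [ 0.0005 -0.168   0.1179] tip stn [ 0.0007 -0.1473  0.0511] 
 d [ 0.216  0.202 -0.955] jaw [0.691 0.659 0.296] F [-0.7 -2.  -0.7] q [ 0.4   0.13 -0.51  2.16 -0.2   0.64  0.81]
```

View pics/s9.png

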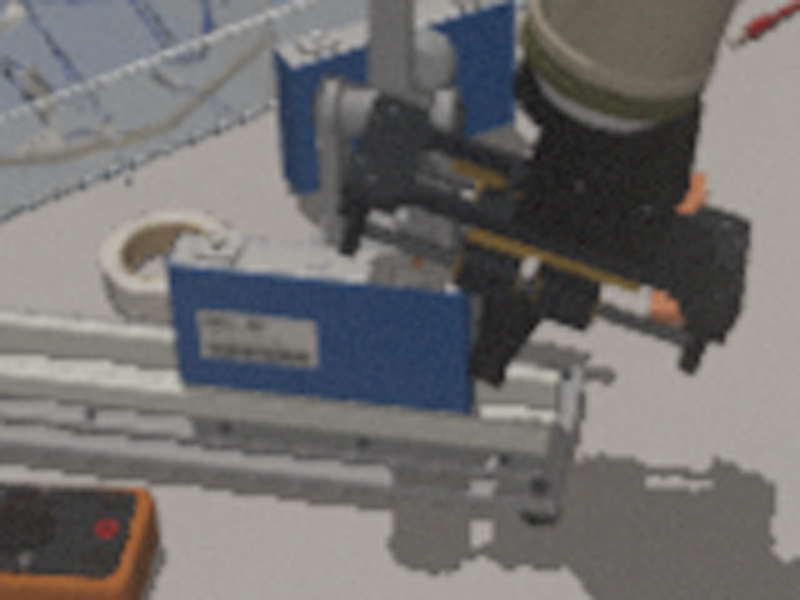

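```bash
python3 -m pendant '[{"dp":[4,3.8,0],"angular":[0,0,0],"jaw":255},{"dp":[5.8,5.5,0],"angular":[0,0,0],"jaw":255},{"dp":[5.8,5.5,0],"angular":[0,0,0],"jaw":255},{"dp":[5.8,5.5,0],"angular":[0,0,0],"jaw":255},{"dp":[5.8,5.5,0],"angular":[0,0,0],"jaw":255},{"dp":[5.8,5.5,0],"angular":[0,0,0],"jaw":255}]'; python3 -c "
from h import *
st()"
```

```text
time: 14.05
ee_pos: [0.5117, 0.0815, 0.1178]
eef_rot: [-0.546, 0.233, -0.318, 0.74]
ft_force: [-1.7, -2.7, -1.6]
width: 0.0001
t 14.05 tcp [0.5117 0.0815 0.1178] stn [ 0.0004 -0.1223  0.1178] tip stn [ 0.0005 -0.1015  0.0509] 
 d [ 0.216  0.202 -0.955] jaw [0.691 0.659 0.296] F [-1.7 -2.7 -1.6] q [ 0.33  0.2  -0.51  2.08 -0.11  0.64  0.68]
```

```bash
python3 -m pendant '[{"dp":[5.8,5.5,0],"angular":[0,0,0],"jaw":255},{"dp":[5.8,5.5,0],"angular":[0,0,0],"jaw":255},{"dp":[5.8,5.5,0],"angular":[0,0,0],"jaw":255},{"dp":[5.8,5.5,0],"angular":[0,0,0],"jaw":255},{"dp":[5.8,5.5,0],"angular":[0,0,0],"jaw":255},{"dp":[3,2.9,0],"angular":[0,0,0],"jaw":255}]'; python3 -c "
from h import *
st()
p,d=camera('scene');c=p[150:300,130:320]
cv2.imwrite('pics/s10.png',cv2.resize(c[:,:,::-1],None,fx=4,fy=4,interpolation=cv2.INTER_CUBIC))
a=np.radians(43.6);ey=np.array([np.cos(a),np.sin(a),0]);ex=np.array([np.sin(a),-np.cos(a),0]);O=.2935*ex+.549*ey
B=np.stack([ex,ey,[0,0,1]]);P=(cloud('scene',cv2.medianBlur(d,3))-O)@B.T;x,y,z=P[...,0],P[...,1],P[...,2]
m=(abs(x+.0135)<.006)&(z>.045)&(z<.10)&(y<.125)&(y>-.12);print('cell y',np.percentile(y[m],[1,99]).round(4));m=(abs(x)<.025)&(z>.095)&(z<.113)&(y<.12)&(y>-.19);print('cell y',np.percentile(y[m],[1,99]).round(4))
"
```

```text
time: 14.65
ee_pos: [0.5441, 0.1122, 0.1182]
eef_rot: [-0.546, 0.232, -0.318, 0.74]
ft_force: [-3.4, -3.1, -0.0]
width: 0.0002
t 14.65 tcp [0.5441 0.1122 0.1182] stn [ 0.0005 -0.0776  0.1182] tip stn [ 0.0007 -0.0568  0.0514] 
 d [ 0.217  0.203 -0.955] jaw [0.69  0.66  0.297] F [-3.4 -3.1 -0. ] q [ 0.25  0.27 -0.5   2.   -0.04  0.65  0.57]
cell y [-0.0777  0.0971]
cell y [-0.0803  0.0961]
```

View pics/s10.png

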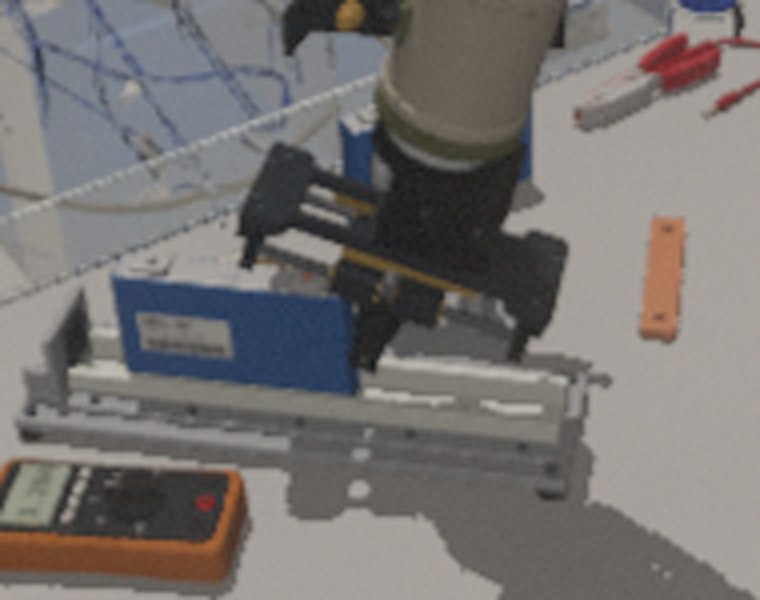

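```bash
python3 -m pendant '[{"dp":[5.8,5.5,0],"angular":[0,0,0],"jaw":255},{"dp":[5.8,5.5,0],"angular":[0,0,0],"jaw":255},{"dp":[3.6,3.5,0],"angular":[0,0,0],"jaw":255},{"dp":[2.2,2,0],"angular":[0,0,0],"jaw":255},{"dp":[2.2,2,0],"angular":[0,0,0],"jaw":255},{"dp":[1.5,1.4,0],"angular":[0,0,0],"jaw":255}]'; python3 -c "
from h import *
st()"; python3 -m pendant '[{"dp":[1.5,1.4,0],"angular":[0,0,0],"jaw":255},{"dp":[1.5,1.4,0],"angular":[0,0,0],"jaw":255}]'; python3 -c "
from h import *
st()"
```

```text
time: 15.3
ee_pos: [0.5647, 0.1313, 0.1182]
eef_rot: [-0.546, 0.232, -0.318, 0.74]
ft_force: [-3.0, -3.5, 2.5]
width: 0.0003
t 15.3 tcp [0.5647 0.1313 0.1182] stn [ 0.0009 -0.0495  0.1182] tip stn [ 0.0011 -0.0288  0.0513] 
 d [ 0.217  0.202 -0.955] jaw [0.691 0.659 0.296] F [-3.  -3.5  2.5] q [ 0.2   0.32 -0.49  1.94  0.01  0.65  0.51]
time: 15.5
ee_pos: [0.5677, 0.134, 0.1182]
eef_rot: [-0.546, 0.232, -0.318, 0.74]
ft_force: [-3.6, -3.8, 1.8]
width: 0.0006
t 15.5 tcp [0.5677 0.134  0.1182] stn [ 0.001  -0.0455  0.1182] tip stn [ 0.0012 -0.0248  0.0513] 
 d [ 0.217  0.202 -0.955] jaw [0.691 0.659 0.296] F [-3.6 -3.8  1.8] q [ 0.19  0.32 -0.48  1.93  0.01  0.66  0.5 ]
```

```bash
python3 -m pendant '[{"dp":[1.1,1,0],"angular":[0,0,0],"jaw":255},{"dp":[1.1,1,0],"angular":[0,0,0],"jaw":255}]'; python3 -m pendant '[{"dp":[1.1,1,0],"angular":[0,0,0],"jaw":255}]';  python3 -c "
from h import *
st()
p,d=camera('scene');c=p[150:300,110:300]
cv2.imwrite('pics/s11.png',cv2.resize(c[:,:,::-1],None,fx=4,fy=4,interpolation=cv2.INTER_CUBIC))
a=np.radians(43.6);ey=np.array([np.cos(a),np.sin(a),0]);ex=np.array([np.sin(a),-np.cos(a),0]);O=.2935*ex+.549*ey
B=np.stack([ex,ey,[0,0,1]]);P=(cloud('scene',cv2.medianBlur(d,3))-O)@B.T;x,y,z=P[...,0],P[...,1],P[...,2]
m=(abs(x+.0135)<.006)&(z>.07)&(z<.10)&(y<.15)&(y>-.12);print('cell y',np.percentile(y[m],[1,99]).round(4));m=(abs(x)<.025)&(z>.095)&(z<.113)&(y<.15)&(y>-.19);print('cell y',np.percentile(y[m],[1,99]).round(4))
"
```

```text
time: 15.7
ee_pos: [0.5697, 0.1359, 0.1181]
eef_rot: [-0.546, 0.233, -0.318, 0.739]
ft_force: [-9.5, -9.1, 8.1]
width: 0.0002
time: 15.8
ee_pos: [0.57, 0.136, 0.1178]
eef_rot: [-0.547, 0.233, -0.318, 0.739]
ft_force: [-16.1, -12.2, 13.4]
width: 0.0004
t 15.8 tcp [0.57   0.136  0.1178] stn [ 0.0011 -0.0424  0.1178] tip stn [ 0.0013 -0.0219  0.0508] 
 d [ 0.214  0.2   -0.956] jaw [0.692 0.66  0.293] F [-16.1 -12.2  13.4] q [ 0.18  0.33 -0.48  1.92  0.02  0.66  0.49]
cell y [-0.0429  0.1323]
cell y [-0.0411  0.1324]
```

View pics/s11.png

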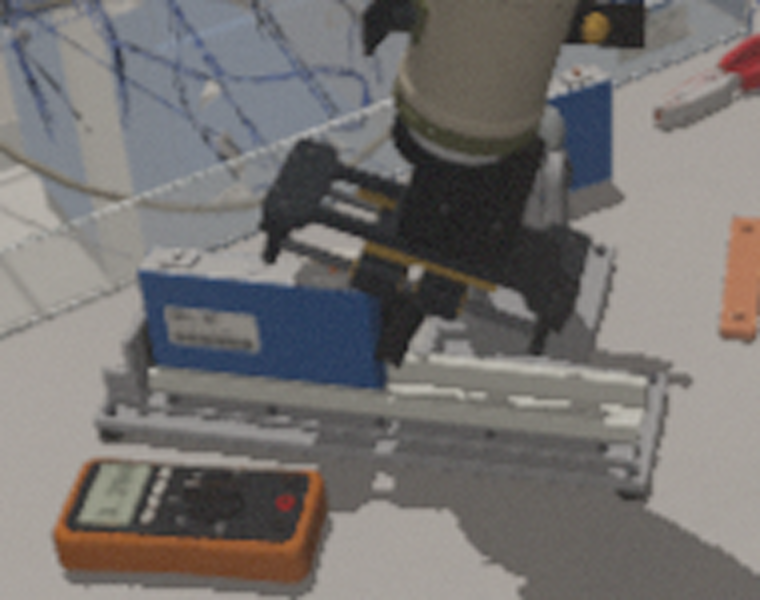

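```bash
python3 -m pendant '[{"dp":[-2,-1.9,0],"angular":[0,0,0],"jaw":255},{"dp":[-6,-5.7,0],"angular":[0,0,0],"jaw":255},{"dp":[-15,-14,0],"angular":[0,0,0],"jaw":255},{"dp":[-20,-19,0],"angular":[0,0,0],"jaw":255},{"dp":[-25,-24,0],"angular":[0,0,0],"jaw":255},{"dp":[-25,-24,0],"angular":[0,0,0],"jaw":255},{"dp":[-20,-25,10],"angular":[0,0,0],"jaw":255},{"dp":[-10,-25,30],"angular":[0,0,0],"jaw":255},{"dp":[0,-30,30],"angular":[0,0,0],"jaw":255},{"dp":[0,-30,30],"angular":[0,0,0],"jaw":255},{"dp":[0,-20,20],"angular":[0,0,0],"jaw":255},{"dp":[0,0,0],"angular":[0,0,0],"jaw":255}]'; python3 - <<'E'
from h import *
st()
a=np.radians(43.6);ey=np.array([np.cos(a),np.sin(a),0]);ex=np.array([np.sin(a),-np.cos(a),0]);O=.2935*ex+.549*ey
B=np.stack([ex,ey,[0,0,1]])
for n in('top','scene'):
    p,d=camera(n);c=p[120:280,110:310] if n=='top' else p[120:300,100:320]
    cv2.imwrite(f'pics/{n}12.png',cv2.resize(c[:,:,::-1],None,fx=3,fy=3,interpolation=cv2.INTER_CUBIC))
    P=(cloud(n,cv2.medianBlur(d,3))-O)@B.T;x,y,z=P[...,0],P[...,1],P[...,2]
    m=(abs(x)<.025)&(z>.095)&(z<.113)&(y<.15)&(y>-.19);print(n,'cell y',np.percentile(y[m],[1,99]).round(4),'top z',np.median(z[m]).round(4))
    m=(x>.12)&(x<.25)&(abs(y+.085)<.035)&(z>.27)&(z<.33);print("bar",m.sum(),P[m].mean(0).round(4))
E
```

```text
time: 17.05
ee_pos: [0.4492, -0.0844, 0.2411]
eef_rot: [-0.545, 0.231, -0.321, 0.739]
ft_force: [0.6, 0.4, 0.5]
width: 0.0005
t 17.05 tcp [ 0.4492 -0.0844  0.2411] stn [ 0.0774 -0.2819  0.2411] tip stn [ 0.0781 -0.261   0.1743] 
 d [ 0.223  0.199 -0.954] jaw [0.692 0.657 0.299] F [0.6 0.4 0.5] q [ 0.63 -0.08 -0.37  2.05 -0.33  1.01  1.17]
top cell y [-0.0158  0.1296] top z 0.1089
bar 128 [ 0.1636 -0.0858  0.3036]
scene cell y [-0.0137  0.1318] top z 0.1086
bar 145 [ 0.1614 -0.086   0.302 ]
```

View pics/scene12.png

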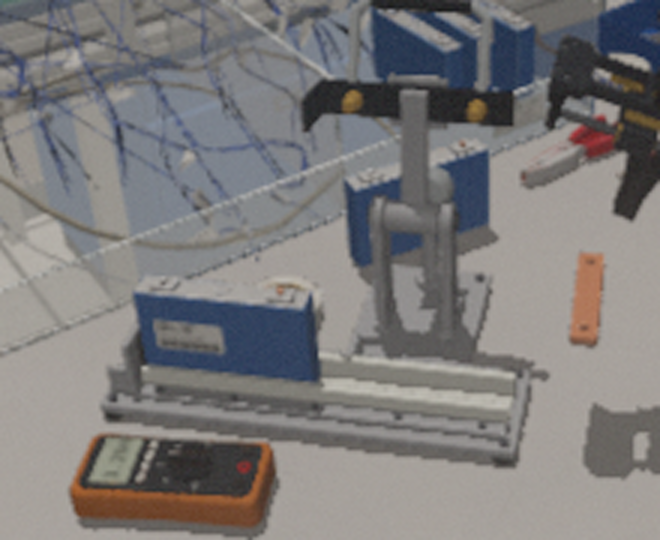

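View pics/top12.png

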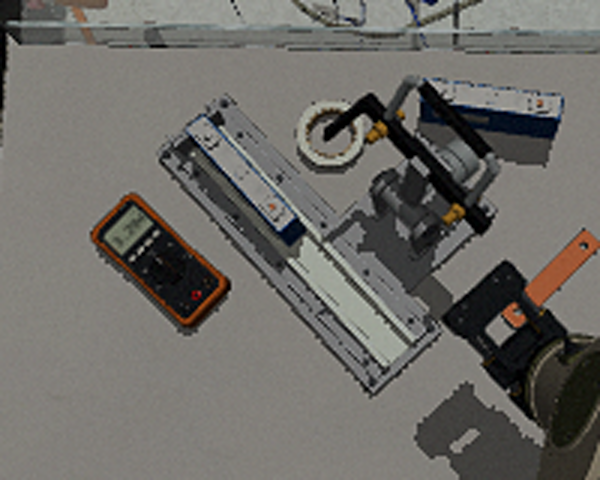

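```bash
python3 -m pendant '[{"dp":[0,0,0],"angular":[0,0,0],"jaw":255},{"dp":[0,0,0],"angular":[0,0,0],"jaw":255}]'; python3 -c "
from bench import *
print(close_job())"
```

```text
time: 17.35
ee_pos: [0.4475, -0.0803, 0.2371]
eef_rot: [-0.546, 0.233, -0.317, 0.74]
ft_force: [-0.7, -0.0, 0.1]
width: 0.0005
the job is handed in; nothing more can be done
None
```

I unloaded the cell and handed the job in at 17.35 s; the hand-in reported no verdict.

**Contact arm:** I pushed the handle bar up from below with closed fingers until the arm passed its balance point and tipped back by itself. The first try, with the fingers too steep, slid up the bar at about 9 N and hardly raised the arm. I backed off, tilted the tool flatter, and the second try needed about 2 N.

**Cell:** I pushed it along its channel until the wrist force rose at the pad. It peaked at about 24 N in total at the last reading, below the 35 N limit. My first contact with the cell was high on its end face and moved it about 8 mm. I backed off, tilted the fingertips forward to push lower, and carried on from there. By then the arm was already parked, with the cell still at about y = -0.085.

**Last checks:**
- **Arm:** In both cameras the bar sits at about station x 0.162, z 0.30, which is roughly 1.74 rad, and it did not change between pictures.
- **Cell:** Its +y end is at y 0.130 (top camera) and 0.132 (scene camera), against the pad at 0.130. Its top is at 0.109 m, so it stands upright on the channel floor.
- **Robot:** The gripper is clear and touches nothing.
- **Bystanders:** Those near the station look unmoved in the pictures, but I did not measure their positions. The caliper and clip were outside my last close-up pictures.

No final check failed. The two cameras differ by 2 mm on the cell end, which is within the calibration's accuracy.

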